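# Load the inspection box and hold its window flap at the pointer

### The job

Stand the green specimen upright in the open drawer of the blue inspection box, label side up, let go of it and slide the drawer fully shut. Only then raise the window flap by its yellow bar handle until the flap is in line with the red pointer, and finish while still holding it steady there: the flap falls shut if let go. Do not move the pointer, and leave the other specimens and the jar where they stand.

Things in the scene. Friction and masses are not known exactly. Their poses are not given: they have to be found in the camera images.
- inspection_box: Blue fixed box on the worktop, 110 mm deep (x) by 160 mm wide (y), walls 66 mm high, top of the closed flap 74 mm. Origin: centre of its underside. Its -x side (towards the robot, turned by its yaw) holds the drawer; +y is its left; z up. Behind the flap (x = +64 mm) stands an open quadrant arc with ticks, radius 125 mm about the hinge line, reaching 190 mm high. The box does not move.
- drawer (a joint): Drawer of the box, opening: 0 = fully shut, grows to 0.085 m as it slides out along the box's -x. Begins 0.075 to 0.085 open. Light friction (about 1.5 N), no spring, no latch; stays where it is left.
- drawer_floor (a point): Centre of the drawer's inner floor, 12 mm above the worktop; moves with the drawer; axes as the box. The inside is 80 mm (x) by 100 mm (y); side walls 4 mm thick and rear wall 3 mm, rising 20 mm above this floor; front panel rises 42 mm above this floor.
- drawer_front (a point): Middle of the outer face of the drawer's white flat front panel, 38 mm above the worktop; the panel is 118 mm wide, 6 mm thick, and spans 6 to 54 mm above the worktop; it has no knob and is pushed shut along the box's +x. Shut, this face lies 61 mm in front (-x) of the box's origin.
- flap (a joint): Window flap that covers the top of the box, an aluminium frame with a clear pane, 104 mm (x) by 162 mm, 8 mm thick, 0.4 kg. Hinged along the box's right (-y) edge, axis along the box's x. 0 = closed, lying level; grows (rad) as its left edge is raised, up to 1.3. Hardly any friction: it falls shut when let go. Begins closed.
- flap_hinge (a point): Point on the hinge axis of the flap, 80 mm to the right (-y) of the box's origin and 70 mm above the worktop. Axes turn with the flap: x along the axis, y along the flap.
- flap_bar (a point): Middle of the flap's yellow round bar handle, 10 mm thick, 72 mm long, along box x. Stands 26 mm beyond the flap's left edge, 30 mm above its mid-plane, on an arm at each end. Can be pinched from above, fingers closing across it; it turns between the pads. In the frame of flap_hinge at (-15, 190, 30) mm; 100 mm above the worktop when closed. Axes turn with the flap.
- pointer (a joint): Red pointer arm just behind the flap, turning about the same hinge axis with the same zero and sense as the flap (rad). Set somewhere from 0.5 to 0.95 at the start; it stays by friction. The flap is in line with it when both joints read the same.
- pointer_tip (a point): Tip of the red pointer arm, 155 mm from the hinge axis, in a plane 59.5 mm behind (+x) the box's origin. Axes turn with the pointer: x along the hinge axis, y along the arm.
- green_specimen: Green round mounted specimen, 30 mm diameter, 22 mm high, about 0.03 kg, standing on the worktop to the right of the box, label side up. Origin: centre of its underside, z up.
- black_specimen: Black round specimen, 30 mm diameter, 16 mm high, near the green one; stays. Origin: centre of its underside.
- orange_specimen: Orange-brown round specimen, 30 mm diameter, 19 mm high, near the green one; stays. Origin: centre of its underside.
- powder_jar: Dark jar with a blue lid, 62 mm diameter, 78 mm high, at the left; stays. Origin: centre of its underside.
There are look-alikes about, which are no part of the job. What is shaped like the green_specimen but white is not meant.

How it is judged:
By the outcome, as a careful person would: the job done as asked, in the order asked, and still so for the second after the job is handed in, while the arm keeps its last pose, push and grip.
It also fails if it takes over 56 s, if anything falls off the work surface, if the arm or the gripper's body presses on something with over 40 N, if the wrist force passes 120 N, or if a joint passes its speed limit or range.

### The arm

A 6-joint arm with a two-finger parallel gripper is mounted at the origin on a cart in front of the work surface, level with it; the furniture and walls round the work are solid. World frame = base frame: x ahead of the robot, y to its left, z up, the work surface at z = 0. Lengths are in m, angles in rad, forces in N, time in s.
With the tool pointing down it reaches from about 0.425 to 0.95 m from the base axis. Payload 3.5 kg.
Tool frame: the origin (TCP) lies on the centre line of the jaws, within the pads' length; the fingertips stand 25 mm ahead of it and the grasp point (between the pads) lies 6 mm ahead of it (ctrl.finger_overhang is the distance from the TCP to the fingertips, in m); z points along the fingers, y is the line along which they close (so a half turn about z gives the same grasp; the last joint's range is limited). The gripper opens to 85 mm and grips with 20 to 120 N. Pads are 22 mm wide; open, the fingers measure 114 mm over their backs; the gripper's body (76 mm by 85 mm) begins 54 mm behind the grasp point. The pads swing forward as they close: fully open they stand 13 mm farther back than shut.
Start: joints at [-1.291, 0.286, 1.577, -0, 1.279, -0.15], TCP at [0.281, -0.614, 0.256] pointing down, gripper open.
Joint ranges: [-2.77, 2.77], [-0.9, 2.22], [0.21, 2.48], [-1.53, 4.67], [0.24, 2.81], [-2.84, 2.84]. Speed limits (rad/s): [2.79, 2.79, 3.14, 3.14, 3.14, 3.14].

### API

Orientations are given as a unit quaternion [x, y, z, w].
In Python, from plant import get_state, imaging, job, ctrl gives the robot as it stands.
- The arm moves only by the tool jog_arm, never from a script. Its argument "increments" is a list of rows, each an object of numbers: "dx", "dy", "dz": the shift along the world's x, y, z each as a share of 12 cm, from -1 to 1; "ax", "ay", "az": the turn, a rotation vector about the world's x, y, z each as a share of pi/2 rad, from -1 to 1; "gripper": the gripper command: -1 is shut, 1 is fully open, values between are in proportion. A call has 1 to 10 rows; each row is the pose to reach, as a shift and turn from the pose commanded when the call began; what a row does not reach only later rows make up. A row lasts 1/10 s, in which the tool goes at most 50 mm and 8.59 degrees, less where a joint would pass 70% of its speed; a pose out of reach is approached as far as the arm can. A call with a number of a shift or a turn outside -1 to 1 is refused whole. A call with a gripper value outside its range is refused whole. The fingers move at their own pace and stop on an object; "force" is the grip in N (left out, the last holds). Time passes only in rows, so rows that repeat a pose let the fingers close. It gives the time, the measured TCP pose, the force, the opening and the grip force at its end, in the units of the state.
- get_state(): the state, without advancing time (a new reading comes with each control period).
- imaging.read_camera(name): name is "scene" or "top" or "wrist"; returns a dict with "frame" (400x640x3 uint8, blue, green, red), "depth" (400x640 float32, m along the optical axis (not along the pixel's ray), 0 where there is no reading), "camera_matrix" (3x3 intrinsics, pixels), "extrinsics" (4x4, takes a point from camera to world coordinates); the wrist camera has in their place "mount" (4x4, takes a point from camera to tool coordinates, whose origin is the TCP and whose axes are the flange's). Camera axes: x right, y up, looking along -z (the intrinsics and any distortion apply to the point x, -y, -z); pixel columns grow to the right and rows downward; lengths in m; the calibration is good to about 2 mm. A picture is of the moment at which its call begins: read the wrist's pose just before it.
- job.sign_off(): hands the job in; it is judged then, once.
The state is a dict: "time": time; "qpos": joint angles; "dq": joint speeds; "joint_efforts": joint torques, N m; "eef_pos": TCP position; "tcp_rot": TCP orientation; "contact_force": force on the tool from outside, world axes, zero at the start; "wrist_torque": the same for the moment, N m; "opening": opening from 0.0 (shut) to 1.0 (fully open); "finger_force": force on a finger pad.
Only numpy, scipy, OpenCV 4.12 (cv2) and the standard library are available. Lean on these libraries where they do the work, as an engineer would, in place of code of your own. Each camera call takes 0.05 s, during which the arm holds its last target. There are 200 camera calls.

## Working session

There is one attempt and no reset: what is moved stays moved. The work goes in short steps, Python scripts to look and compute and a tool call to move; the robot and the scene stay as the last step left them, time stands still between calls to the robot, and variables do not carry over. Pictures are saved under pics/ and viewed, at most 10 in all, crops included, and the job is handed in when it is done.

Besides the shell and the picture viewer there is one more tool, called after "Request:" as name(argument=value, ...), one argument or row to a line, values as JSON. jog_arm: Moves the arm, as the interface text tells. Shift numbers are shares of 12 cm and turn numbers shares of pi/2 rad, none past 1 either way. Its arguments: {"type":"object","properties":{"increments":{"type":"array"},"force":{"type":"number"}},"required":["increments"]}

```bash
mkdir -p pics
cat > h.py <<'E'
import numpy as np, cv2
from plant import get_state, imaging, job, ctrl
from scipy.spatial.transform import Rotation as R
def cam(n):
    s=get_state(); c=imaging.read_camera(n)
    if n=="wrist":
        T=np.eye(4);T[:3,:3]=R.from_quat(s["tcp_rot"]).as_matrix();T[:3,3]=s["eef_pos"];E=T@c["mount"]
    else: E=c["extrinsics"]
    return c["frame"],c["depth"],c["camera_matrix"],np.array(E)
def cloud(d,K,E):
    v,u=np.indices(d.shape)
    P=np.stack([(u-K[0,2])/K[0,0]*d,-(v-K[1,2])/K[1,1]*d,-d],-1)
    return P@E[:3,:3].T+E[:3,3]
E
python3 - <<'E'
from h import *
for n in("top","scene"):
    f,d,K,X=cam(n); cv2.imwrite(f"pics/{n}.png",f); np.savez(f"{n}.npz",f=f,d=d,K=K,E=X); print(n,X.round(3).tolist(),np.array(K).tolist())
s=get_state();print(s["time"],s["eef_pos"],s["tcp_rot"],ctrl.finger_overhang)
E
```

```text
top [[0.029, 0.995, -0.097, 0.453], [-1.0, 0.029, -0.008, -0.005], [-0.005, 0.097, 0.995, 1.088], [0.0, 0.0, 0.0, 1.0]] [[383.3868432385282, 0.0, 320.26395860801387], [0.0, 383.3868432385282, 200.9450744668915], [0.0, 0.0, 1.0]]
scene [[0.697, 0.324, -0.64, -0.175], [-0.717, 0.347, -0.605, -0.686], [0.026, 0.88, 0.474, 0.615], [0.0, 0.0, 0.0, 1.0]] [[419.68141462898944, 0.0, 317.156813409285], [0.0, 419.68141462898944, 200.2422300153313], [0.0, 0.0, 1.0]]
0.1 [ 0.28115973 -0.61306507  0.25508176] [ 9.76989228e-01  2.13286004e-01 -7.19245860e-05 -1.06044937e-03] 0.025
```

View pics/top.png

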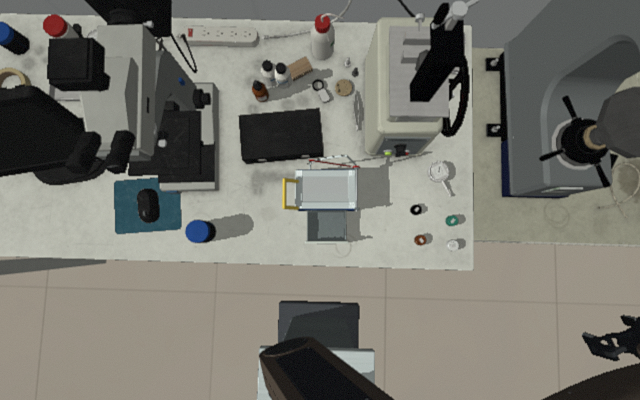

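View pics/scene.png

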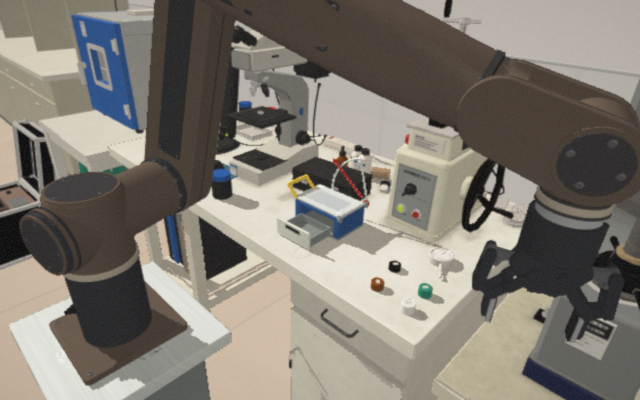

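Top view: the candidates are green (453,220), white look-alike (453,244), black (417,210) and orange (420,240). I choose green (453,220). The box is at about (325,190), the open drawer at (327,225), the yellow bar at (289,194) and the red pointer at about (335,162). In the scene view, green is at (425,290) and the pointer at (352,182).

Run:
```python
from h import *
t=np.load("top.npz");f,d=t["f"],t["d"];P=cloud(d,t["K"],t["E"]);hsv=cv2.cvtColor(f,cv2.COLOR_BGR2HSV)
v,u=np.indices(d.shape)
def reg(n,m,P=P):
    q=P[m];print(n,m.sum(),"med",np.median(q,0).round(4),"min",q.min(0).round(3),"max",q.max(0).round(3));return q
H,S,V=[hsv[...,i].astype(int) for i in range(3)]
box=lambda a,b,c,e:(u>=a)&(u<=b)&(v>=c)&(v<=e)
for n,c in dict(green=(453,220),white=(453,244),black=(417,210),orange=(420,240)).items():
    m=box(c[0]-12,c[0]+12,c[1]-12,c[1]+12)&(P[...,2]>.009)&(P[...,2]<.06)
    q=reg(n,m);z=np.median(q[:,2]);print("  ctr",((q[:,:2].min(0)+q[:,:2].max(0))/2).round(4))
m=box(275,305,170,215)&(H>15)&(H<38)&(S>120);q=reg("bar",m)
# box top outline
m=box(285,365,160,215)&(P[...,2]>.06)&(P[...,2]<.085)&~m;q=reg("flap",m)
print(cv2.minAreaRect((q[:,:2]*1000).astype(np.float32)))
m=box(295,360,205,250)&(P[...,2]>.04)&(P[...,2]<.06);q=reg("front/wall",m)
m=box(295,360,205,250)&(P[...,2]>.005)&(P[...,2]<.06);q=reg("drawer",m);print(cv2.minAreaRect((q[:,:2]*1000).astype(np.float32)))
s=np.load("scene.npz");hs=cv2.cvtColor(s["f"],cv2.COLOR_BGR2HSV).astype(int);Q=cloud(s["d"],s["K"],s["E"])
m=box(325,375,145,215)&((hs[...,0]<8)|(hs[...,0]>172))&(hs[...,1]>130)&(s["d"]>0)
q=reg("ptr",m,Q)
for a in q[np.argsort(q[:,2])][::max(1,len(q)//12)]:print(a.round(3))
a=cv2.resize(f[150:260,270:370],None,fx=5,fy=5,interpolation=2);b=cv2.resize(s["f"][240:330,350:450],(500,450),interpolation=2)
c=cv2.resize(s["f"][140:250,270:380],None,fx=4,fy=4,interpolation=2)
b=cv2.resize(b,(300,270));c=cv2.resize(c,(300,300))
cv2.imwrite("pics/crop.png",np.hstack([cv2.resize(a,(500,570)),np.vstack([b,c])]))
```

```text
green 106 med [ 0.5139 -0.3646  0.0208] min [ 0.5   -0.382  0.009] max [ 0.528 -0.35   0.026]
  ctr [ 0.5139 -0.3662]
white 108 med [ 0.445  -0.3656  0.021 ] min [ 0.431 -0.382  0.01 ] max [ 0.459 -0.352  0.026]
  ctr [ 0.4447 -0.3668]
black 95 med [ 0.5418 -0.266   0.0151] min [ 0.528 -0.281  0.01 ] max [ 0.556 -0.252  0.02 ]
  ctr [ 0.542  -0.2665]
orange 99 med [ 0.4584 -0.2771  0.0183] min [ 0.445 -0.294  0.009] max [ 0.472 -0.264  0.024]
  ctr [ 0.4585 -0.2789]
bar 153 med [0.5686 0.094  0.1029] min [0.527 0.061 0.075] max [0.606 0.101 0.108]
flap 2572 med [ 0.5848 -0.0131  0.0726] min [ 0.528 -0.101  0.06 ] max [0.652 0.079 0.085]
((589.37060546875, -10.681053161621094), (122.23780059814453, 178.3943328857422), 1.0100617408752441)
front/wall 113 med [ 0.4449 -0.024   0.0548] min [ 0.441 -0.086  0.049] max [0.534 0.04  0.06 ]
drawer 1336 med [ 0.488  -0.0159  0.0124] min [ 0.431 -0.107  0.005] max [0.535 0.064 0.06 ]
((482.1098937988281, -23.177169799804688), (101.16122436523438, 171.31874084472656), 1.675108790397644)
ptr 137 med [ 0.6452 -0.0048  0.1114] min [ 0.64  -0.1    0.017] max [0.845 0.188 0.165]
[0.743 0.002 0.017]
[ 0.7   -0.003  0.065]
[0.774 0.128 0.071]
[ 0.645 -0.071  0.084]
[ 0.647 -0.059  0.091]
[ 0.646 -0.044  0.101]
[ 0.644 -0.046  0.109]
[ 0.645 -0.026  0.12 ]
[ 0.643 -0.02   0.127]
[ 0.642 -0.012  0.137]
[0.644 0.013 0.146]
[0.644 0.028 0.154]
[0.643 0.024 0.161]
```

View pics/crop.png

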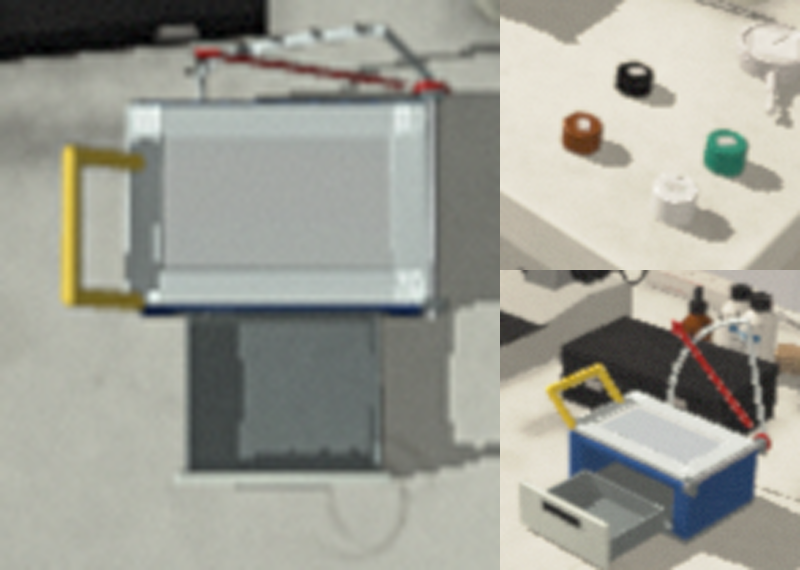

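The crop confirms the choice: the green cylinder is at right in the inset, white is in front of it, and black and orange are to its left. The box yaw is nearly zero, and the drawer is open and empty. Next I move above green and turn the jaws to close along y.

Request:
jog_arm(
  increments=[
    {"dx": 0.97,"dy": 1,"az": -0.27,"gripper": 1},
    {"dx": 0.97,"dy": 1,"az": -0.27,"gripper": 1},
    {"dx": 0.97,"dy": 1,"az": -0.27,"gripper": 1},
    {"dx": 0.97,"dy": 1,"az": -0.27,"gripper": 1},
  ],
)

```text
$.increments[0]: bad value
```

Request:
jog_arm(
  increments=[
    {"dx": 0.95,"dy": 1,"dz": -0.5,"gripper": 1},
    {"dx": 0.95,"dy": 1,"dz": -0.5,"gripper": 1},
    {"dx": 0.95,"dy": 1,"dz": -0.5,"gripper": 1},
    {"dx": 0.95,"dy": 1,"dz": -0.5,"gripper": 1},
    {"dx": 0.95,"dy": 1,"dz": -0.5,"gripper": 1},
    {"dx": 0.95,"dy": 1,"dz": -0.5,"gripper": 1},
  ],
)

```text
$.increments[0]: bad value
```

Run:
```python
from h import *
f,d,K,E=cam("wrist");cv2.imwrite("pics/w1.png",f);s=get_state();print(s["time"],s["eef_pos"],R.from_quat(s["tcp_rot"]).as_matrix().round(3).tolist(),s["contact_force"])
P=cloud(d,K,E);h=cv2.cvtColor(f,cv2.COLOR_BGR2HSV).astype(int)
m=(h[...,0]>65)&(h[...,0]<95)&(h[...,1]>110)&(d>0)&(P[...,2]<.04)&(P[...,2]>.018)
q=P[m];print(m.sum(),q.min(0),q.max(0),np.median(q,0),cv2.minEnclosingCircle((q[:,:2]*1000).astype(np.float32)))
```

```text
0.15 [ 0.28117242 -0.6131356   0.25524509] [[0.909, 0.417, -0.001], [0.417, -0.909, 0.002], [0.0, -0.002, -1.0]] [ 0.34322623 -0.77826626  0.31382526]Traceback (most recent call last):
  File "<stdin>", line 5, in <module>
    return umr_minimum(a, axis, None, out, keepdims, initial, where)
ValueError: zero-size array to reduction operation minimum which has no identity
```

View pics/w1.png

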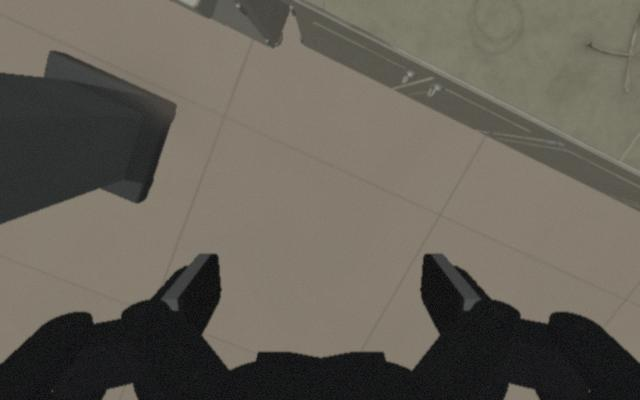

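The arm did not move, so the wrist camera shows the floor and the open fingers at about (200,280) and (440,280). I expect every field has to be given.

Request:
jog_arm(
  increments=[
    {"dx": 0.97,"dy": 1,"dz": 0,"ax": 0,"ay": 0,"az": -0.27,"gripper": 1},
    {"dx": 0.97,"dy": 1,"dz": 0,"ax": 0,"ay": 0,"az": -0.27,"gripper": 1},
    {"dx": 0.97,"dy": 1,"dz": 0,"ax": 0,"ay": 0,"az": -0.27,"gripper": 1},
    {"dx": 0.97,"dy": 1,"dz": 0,"ax": 0,"ay": 0,"az": -0.27,"gripper": 1},
  ],
)

```text
time: 0.55
eef_pos: [0.4002, -0.4902, 0.2559]
tcp_rot: [1.0, 0.004, 0.0, -0.001]
contact_force: [-0.7, -0.1, -0.1]
opening: 1.001
finger_force: 0.0
```

Request:
jog_arm(
  increments=[
    {"dx": 0.95,"dy": 1,"dz": -0.5,"ax": 0,"ay": 0,"az": 0,"gripper": 1},
    {"dx": 0.95,"dy": 1,"dz": -0.5,"ax": 0,"ay": 0,"az": 0,"gripper": 1},
    {"dx": 0.95,"dy": 1,"dz": -0.5,"ax": 0,"ay": 0,"az": 0,"gripper": 1},
    {"dx": 0.95,"dy": 1,"dz": -0.5,"ax": 0,"ay": 0,"az": 0,"gripper": 1},
    {"dx": 0.95,"dy": 1,"dz": -0.5,"ax": 0,"ay": 0,"az": 0,"gripper": 1},
  ],
)

```text
time: 1.05
eef_pos: [0.5125, -0.3705, 0.1937]
tcp_rot: [1.0, 0.005, -0.001, -0.002]
contact_force: [-0.8, -1.0, 0.5]
opening: 0.999
finger_force: 0.0
```

```bash
cat > g.py <<'E'
from h import *
f,d,K,E=cam("wrist");cv2.imwrite("pics/w1.png",f);s=get_state();print(s["time"],s["eef_pos"],s["tcp_rot"])
P=cloud(d,K,E);h=cv2.cvtColor(f,cv2.COLOR_BGR2HSV).astype(int)
m=(h[...,0]>65)&(h[...,0]<95)&(h[...,1]>110)&(d>0)&(P[...,2]<.04)&(P[...,2]>.018)
q=P[m];print(m.sum(),q.min(0),q.max(0),np.median(q,0),cv2.minEnclosingCircle((q[:,:2]*1000).astype(np.float32)))
E
python3 g.py
```

```text
1.1 [ 0.51187672 -0.37243975  0.19498229] [ 9.99988395e-01  4.66268435e-03 -1.05899387e-03 -5.90561159e-04]
380 [ 0.50280397 -0.38033498  0.01938923] [ 0.52887433 -0.35306888  0.02367934] [ 0.51782099 -0.37147699  0.02192339] ((515.8009033203125, -366.51800537109375), 13.955513000488281)
```

Green is at (0.515,-0.3665), about 5 mm off the tool axis. I descend.

Request:
jog_arm(
  increments=[
    {"dx": 0.03,"dy": 0.05,"dz": -0.42,"ax": 0,"ay": 0,"az": 0,"gripper": 0.3},
    {"dx": 0.03,"dy": 0.05,"dz": -0.8,"ax": 0,"ay": 0,"az": 0,"gripper": 0.3},
    {"dx": 0.03,"dy": 0.05,"dz": -0.8,"ax": 0,"ay": 0,"az": 0,"gripper": 0.3},
    {"dx": 0.03,"dy": 0.05,"dz": -0.8,"ax": 0,"ay": 0,"az": 0,"gripper": 0.3},
  ],
)

```text
time: 1.5
eef_pos: [0.5144, -0.3688, 0.1005]
tcp_rot: [1.0, 0.002, -0.0, -0.0]
contact_force: [0.5, 0.1, -0.0]
opening: 0.65
finger_force: 0.0
```

```bash
python3 g.py
```

```text
1.55 [ 0.51568539 -0.36973388  0.10280382] [0.99999582 0.00229103 0.00115224 0.00133472]
423 [ 0.50474317 -0.38028636  0.01907272] [ 0.53017361 -0.36180647  0.02375814] [ 0.52116762 -0.37457525  0.02191885] ((517.3630981445312, -369.7626953125), 13.020085334777832)
```

View pics/w1.png

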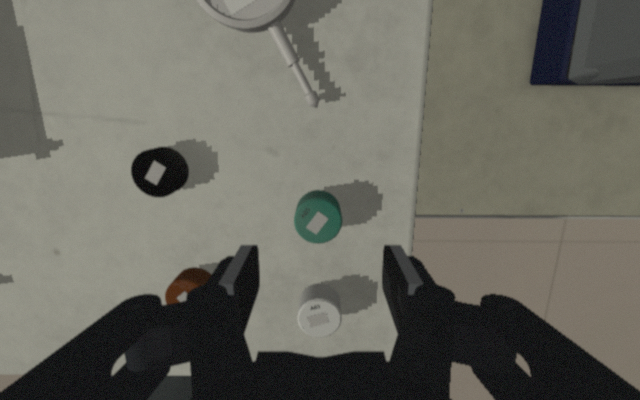

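Green, at (318,215), is centred between the fingers at 258 and 384, with its label up. White at (318,318) is clear. I go down and grip.

Request:
jog_arm(
  increments=[
    {"dx": 0,"dy": 0,"dz": -0.3,"ax": 0,"ay": 0,"az": 0,"gripper": 0.3},
    {"dx": 0,"dy": 0,"dz": -0.58,"ax": 0,"ay": 0,"az": 0,"gripper": 0.3},
    {"dx": 0,"dy": 0,"dz": -0.58,"ax": 0,"ay": 0,"az": 0,"gripper": 0.3},
    {"dx": 0,"dy": 0,"dz": -0.58,"ax": 0,"ay": 0,"az": 0,"gripper": 0.3},
    {"dx": 0,"dy": 0,"dz": -0.58,"ax": 0,"ay": 0,"az": 0,"gripper": -1},
    {"dx": 0,"dy": 0,"dz": -0.58,"ax": 0,"ay": 0,"az": 0,"gripper": -1},
    {"dx": 0,"dy": 0,"dz": -0.58,"ax": 0,"ay": 0,"az": 0,"gripper": -1},
    {"dx": 0,"dy": 0,"dz": -0.58,"ax": 0,"ay": 0,"az": 0,"gripper": -1},
    {"dx": 0,"dy": 0,"dz": -0.58,"ax": 0,"ay": 0,"az": 0,"gripper": -1},
  ],
  force=30,
)

```text
time: 2.45
eef_pos: [0.517, -0.3693, 0.0343]
tcp_rot: [1.0, 0.003, 0.002, 0.002]
contact_force: [-0.8, 0.8, 7.1]
opening: 0.335
finger_force: 29.4
```

Request:
jog_arm(
  increments=[
    {"dx": 0,"dy": 0,"dz": 0.4,"ax": 0,"ay": 0,"az": 0,"gripper": -1},
    {"dx": 0,"dy": 0,"dz": 0.8,"ax": 0,"ay": 0,"az": 0,"gripper": -1},
    {"dx": 0,"dy": 0.4,"dz": 1,"ax": 0,"ay": 0,"az": 0,"gripper": -1},
    {"dx": 0,"dy": 0.8,"dz": 1,"ax": 0,"ay": 0,"az": 0,"gripper": -1},
    {"dx": 0,"dy": 1,"dz": 1,"ax": 0,"ay": 0,"az": 0,"gripper": -1},
  ],
)

```text
time: 2.95
eef_pos: [0.5158, -0.2452, 0.1532]
tcp_rot: [1.0, 0.004, 0.002, 0.001]
contact_force: [0.2, 0.4, -1.3]
opening: 0.334
finger_force: 29.8
```

Run:
```python
from h import *
t=np.load("top.npz");f,d=t["f"],t["d"];P=cloud(d,t["K"],t["E"]);h=cv2.cvtColor(f,cv2.COLOR_BGR2HSV).astype(int)
v,u=np.indices(d.shape);box=lambda a,b,c,e:(u>=a)&(u<=b)&(v>=c)&(v<=e)
def fit(n,q):
    c=q.mean(0);w=np.linalg.svd(q-c)[2][0];print(n,len(q),c.round(4),"dir",w.round(4),"deg",np.degrees(np.arctan2(w[1],w[0])).round(2),"ext",((q-c)@w).min().round(3),((q-c)@w).max().round(3))
# bar: yellow, only near bar line
m=box(275,305,170,215)&(h[...,0]>15)&(h[...,0]<38)&(h[...,1]>120)&(P[...,1]>.086)&(P[...,2]>.09);fit("bar",P[m])
m=box(295,360,225,250)&(P[...,2]>.045)&(P[...,2]<.065)&(P[...,0]<.465);q=P[m];fit("panel top",q[np.abs(q[:,2]-.054)<.006])
m=box(295,360,160,215)&(P[...,2]>.066)&(P[...,2]<.082);q=P[m];
r=cv2.minAreaRect((q[:,:2]*1000).astype(np.float32));print("flap",r)
e=[]
for v0 in range(180,206):
    k=np.where(m[v0])[0]; e.append((P[v0,k[-1]]))
fit("flap right edge",np.array(e)); 
e=[P[np.where(m[:,c])[0][-1],c] for c in range(302,352)];fit("flap front edge",np.array(e))
s=np.load("scene.npz");hs=cv2.cvtColor(s["f"],cv2.COLOR_BGR2HSV).astype(int);Q=cloud(s["d"],s["K"],s["E"])
m=box(325,375,145,215)&((hs[...,0]<8)|(hs[...,0]>172))&(hs[...,1]>130)&(np.abs(Q[...,0]-.645)<.012)&(Q[...,2]>.09)
q=Q[m];fit("ptr",q);w=np.linalg.svd(q-q.mean(0))[2][0];print("ptr angle",np.arctan2(abs(w[2]),abs(w[1])),q[np.argmax(q[:,2])])
s=get_state();print(s["time"],s["eef_pos"],s["contact_force"],s["opening"])
```

```text
bar 106 [0.5669 0.0956 0.1035] dir [-0.9997 -0.025   0.0043] deg -178.57 ext -0.039 0.04
panel top 88 [ 0.4443 -0.0173  0.0538] dir [-0.0295  0.9995  0.0054] deg 91.69 ext -0.058 0.058
flap ((589.4274291992188, -13.905128479003906), (122.23780059814453, 171.94517517089844), 1.0100617408752441)
flap right edge 26 [ 0.5767 -0.0948  0.0718] dir [-0.9989 -0.0239 -0.0413] deg -178.63 ext -0.033 0.033
flap front edge 50 [ 0.5346 -0.0146  0.0711] dir [-0.0235  0.9997  0.0109] deg 91.35 ext -0.065 0.065
ptr 95 [ 0.6444 -0.0155  0.1284] dir [-0.0291  0.7941  0.607 ] deg 92.1 ext -0.063 0.055
ptr angle 0.652636690177415 [0.64443579 0.02121435 0.16470412]
2.95 [ 0.51576654 -0.24517422  0.15323986] [ 0.22435529  0.40405786 -1.28837721] 0.3342528873864412
```

Lifted, with a firm grip. From the fits: box at (0.585, -0.014), yaw about 1.5°, drawer floor centre at about (0.487, -0.0165), pointer at about 0.65 rad. I move over the drawer.

Request:
jog_arm(
  increments=[
    {"dx": -0.12,"dy": 0.4,"dz": 0,"ax": 0,"ay": 0,"az": 0,"gripper": -1},
    {"dx": -0.24,"dy": 0.8,"dz": 0,"ax": 0,"ay": 0,"az": 0,"gripper": -1},
    {"dx": -0.24,"dy": 1,"dz": 0,"ax": 0,"ay": 0,"az": 0,"gripper": -1},
    {"dx": -0.24,"dy": 1,"dz": 0,"ax": 0,"ay": 0,"az": 0,"gripper": -1},
  ],
)

```text
time: 3.35
eef_pos: [0.4859, -0.1248, 0.1513]
tcp_rot: [1.0, 0.005, 0.0, -0.0]
contact_force: [-0.9, -0.6, -0.5]
opening: 0.334
finger_force: 29.9
```

Request:
jog_arm(
  increments=[
    {"dx": 0,"dy": 0.4,"dz": 0,"ax": 0,"ay": 0,"az": 0,"gripper": -1},
    {"dx": 0,"dy": 0.75,"dz": -0.1,"ax": 0,"ay": 0,"az": 0,"gripper": -1},
    {"dx": 0,"dy": 0.92,"dz": -0.2,"ax": 0,"ay": 0,"az": 0,"gripper": -1},
    {"dx": 0,"dy": 0.92,"dz": -0.4,"ax": 0,"ay": 0,"az": 0,"gripper": -1},
    {"dx": 0,"dy": 0.92,"dz": -0.4,"ax": 0,"ay": 0,"az": 0,"gripper": -1},
  ],
)

```text
time: 3.85
eef_pos: [0.485, -0.0169, 0.1006]
tcp_rot: [1.0, 0.003, -0.002, -0.0]
contact_force: [-0.8, -0.7, -0.4]
opening: 0.335
finger_force: 29.9
```

Run:
```python
from h import *
s=get_state();print(s["time"],s["eef_pos"],s["contact_force"],s["opening"])
f,d,K,E=cam("wrist");cv2.imwrite("pics/w2.png",f)
```

```text
3.85 [ 0.48496323 -0.01691854  0.10062878] [-0.75803214 -0.66450808 -0.42875524] 0.3346640800256409
```

View pics/w2.png

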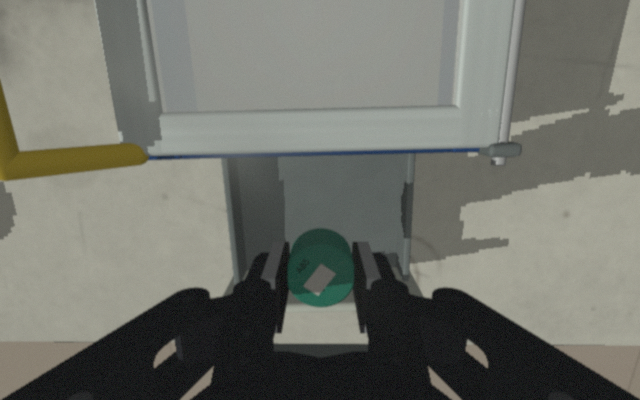

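The specimen at (321,267) is held label up, centred between the drawer sides at x≈232 and 410, with the panel in front. I lower it.

Request:
jog_arm(
  increments=[
    {"dx": 0.01,"dy": 0,"dz": -0.2,"ax": 0,"ay": 0,"az": 0,"gripper": -1},
    {"dx": 0.01,"dy": 0,"dz": -0.36,"ax": 0,"ay": 0,"az": 0,"gripper": -1},
    {"dx": 0.01,"dy": 0,"dz": -0.4,"ax": 0,"ay": 0,"az": 0,"gripper": -1},
    {"dx": 0.01,"dy": 0,"dz": -0.42,"ax": 0,"ay": 0,"az": 0,"gripper": -1},
    {"dx": 0.01,"dy": 0,"dz": -0.42,"ax": 0,"ay": 0,"az": 0,"gripper": -1},
  ],
)

```text
time: 4.4
eef_pos: [0.4886, -0.0179, 0.0534]
tcp_rot: [1.0, 0.003, 0.001, 0.0]
contact_force: [-0.1, -0.0, 0.0]
opening: 0.334
finger_force: 29.9
```

Request:
jog_arm(
  increments=[
    {"dx": 0,"dy": 0,"dz": -0.03,"ax": 0,"ay": 0,"az": 0,"gripper": -1},
    {"dx": 0,"dy": 0,"dz": -0.05,"ax": 0,"ay": 0,"az": 0,"gripper": -1},
    {"dx": 0,"dy": 0,"dz": -0.05,"ax": 0,"ay": 0,"az": 0,"gripper": -1},
  ],
)

```text
time: 4.7
eef_pos: [0.4878, -0.0172, 0.0464]
tcp_rot: [1.0, 0.003, 0.0, 0.0]
contact_force: [0.4, -0.5, 0.4]
opening: 0.334
finger_force: 30.0
```

Request:
jog_arm(
  increments=[
    {"dx": 0,"dy": 0,"dz": -0.015,"ax": 0,"ay": 0,"az": 0,"gripper": -1},
    {"dx": 0,"dy": 0,"dz": -0.03,"ax": 0,"ay": 0,"az": 0,"gripper": -1},
    {"dx": 0,"dy": 0,"dz": -0.03,"ax": 0,"ay": 0,"az": 0,"gripper": -1},
  ],
)

```text
time: 5.0
eef_pos: [0.491, -0.0172, 0.0462]
tcp_rot: [1.0, 0.003, 0.003, -0.0]
contact_force: [-0.8, 2.9, 13.2]
opening: 0.332
finger_force: 31.2
```

It has touched the floor. I ease up 1 mm, open partway and rise.

Request:
jog_arm(
  increments=[
    {"dx": 0,"dy": 0,"dz": 0.012,"ax": 0,"ay": 0,"az": 0,"gripper": -1},
    {"dx": 0,"dy": 0,"dz": 0.012,"ax": 0,"ay": 0,"az": 0,"gripper": 0.05},
    {"dx": 0,"dy": 0,"dz": 0.012,"ax": 0,"ay": 0,"az": 0,"gripper": 0.05},
    {"dx": 0,"dy": 0,"dz": 0.012,"ax": 0,"ay": 0,"az": 0,"gripper": 0.05},
    {"dx": 0,"dy": 0,"dz": 0.012,"ax": 0,"ay": 0,"az": 0,"gripper": 0.05},
    {"dx": 0,"dy": 0,"dz": 0.2,"ax": 0,"ay": 0,"az": 0,"gripper": 0.05},
    {"dx": 0,"dy": 0,"dz": 0.5,"ax": 0,"ay": 0,"az": 0,"gripper": 0.05},
    {"dx": 0,"dy": 0,"dz": 0.9,"ax": 0,"ay": 0,"az": 0,"gripper": 0.05},
  ],
)

```text
time: 5.8
eef_pos: [0.4856, -0.0168, 0.1492]
tcp_rot: [1.0, 0.003, -0.003, -0.001]
contact_force: [1.6, -0.5, -0.2]
opening: 0.526
finger_force: 0.0
```

Request:
jog_arm(
  increments=[
    {"dx": -0.4,"dy": 0,"dz": 0,"ax": 0,"ay": 0,"az": 0,"gripper": -1},
    {"dx": -0.4,"dy": 0,"dz": 0,"ax": 0,"ay": 0,"az": 0,"gripper": -1},
    {"dx": -0.4,"dy": 0,"dz": 0,"ax": 0,"ay": 0,"az": 0,"gripper": -1},
  ],
)

```text
time: 6.1
eef_pos: [0.4385, -0.017, 0.1503]
tcp_rot: [1.0, 0.003, -0.0, -0.0]
contact_force: [0.7, -1.0, 0.3]
opening: 0.016
finger_force: 0.0
```

Run:
```python
from h import *
s=get_state();print(s["time"],s["eef_pos"],s["contact_force"],s["opening"])
f,d,K,E=cam("wrist");cv2.imwrite("pics/w3.png",f)
P=cloud(d,K,E);h=cv2.cvtColor(f,cv2.COLOR_BGR2HSV).astype(int)
m=(h[...,0]>65)&(h[...,0]<95)&(h[...,1]>110)&(d>0)&(P[...,2]<.06)&(P[...,2]>.03)
q=P[m];print(m.sum(),q.min(0),q.max(0),np.median(q,0),cv2.minEnclosingCircle((q[:,:2]*1000).astype(np.float32)))
```

```text
6.1 [ 0.43850095 -0.01695337  0.15027009] [ 0.72235426 -1.04743674  0.30161848] 0.015633405261714053
1100 [ 0.47432707 -0.03092382  0.03192194] [ 0.50260704 -0.0026545   0.03631038] [ 0.48941653 -0.01722073  0.03404697] ((488.2860412597656, -16.645278930664062), 14.520514488220215)
```

View pics/w3.png

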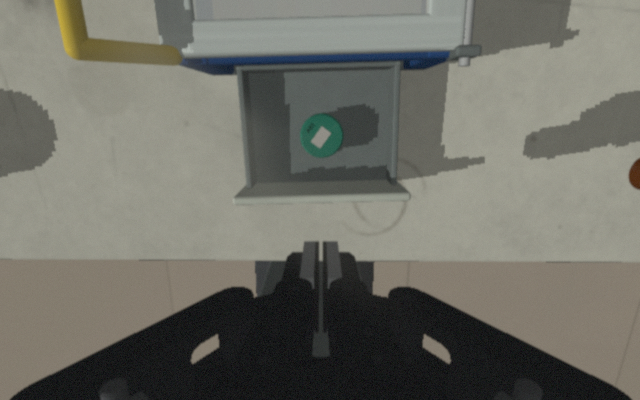

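The specimen stands upright, label up, in the drawer at (321,136), and the jaws are shut. Next I back off and lower the jaws in front of the panel.

Request:
jog_arm(
  increments=[
    {"dx": -0.25,"dy": 0,"dz": 0,"ax": 0,"ay": 0,"az": 0,"gripper": -1},
    {"dx": -0.25,"dy": 0,"dz": 0,"ax": 0,"ay": 0,"az": 0,"gripper": -1},
    {"dx": -0.25,"dy": 0,"dz": -0.3,"ax": 0,"ay": 0,"az": 0,"gripper": -1},
    {"dx": -0.25,"dy": 0,"dz": -0.5,"ax": 0,"ay": 0,"az": 0,"gripper": -1},
    {"dx": -0.25,"dy": 0,"dz": -0.5,"ax": 0,"ay": 0,"az": 0,"gripper": -1},
  ],
)

```text
time: 6.65
eef_pos: [0.4083, -0.0167, 0.0877]
tcp_rot: [1.0, 0.003, -0.003, -0.001]
contact_force: [-0.8, 0.5, -0.1]
opening: -0.003
finger_force: 0.0
```

Request:
jog_arm(
  increments=[
    {"dx": 0,"dy": 0,"dz": -0.2,"ax": 0,"ay": 0,"az": 0,"gripper": -1},
    {"dx": 0,"dy": 0,"dz": -0.33,"ax": 0,"ay": 0,"az": 0,"gripper": -1},
    {"dx": 0,"dy": 0,"dz": -0.33,"ax": 0,"ay": 0,"az": 0,"gripper": -1},
  ],
)

```text
time: 6.95
eef_pos: [0.4097, -0.0171, 0.0504]
tcp_rot: [1.0, 0.003, -0.001, -0.0]
contact_force: [0.5, 0.2, 0.4]
opening: 0.0
finger_force: 0.0
```

Request:
jog_arm(
  increments=[
    {"dx": 0.12,"dy": 0,"dz": 0,"ax": 0,"ay": 0,"az": 0,"gripper": -1},
    {"dx": 0.2,"dy": 0,"dz": 0,"ax": 0,"ay": 0,"az": 0,"gripper": -1},
    {"dx": 0.28,"dy": 0,"dz": 0,"ax": 0,"ay": 0,"az": 0,"gripper": -1},
    {"dx": 0.36,"dy": 0,"dz": 0,"ax": 0,"ay": 0,"az": 0,"gripper": -1},
    {"dx": 0.44,"dy": 0,"dz": 0,"ax": 0,"ay": 0,"az": 0,"gripper": -1},
    {"dx": 0.52,"dy": 0,"dz": 0,"ax": 0,"ay": 0,"az": 0,"gripper": -1},
    {"dx": 0.58,"dy": 0,"dz": 0,"ax": 0,"ay": 0,"az": 0,"gripper": -1},
    {"dx": 0.64,"dy": 0,"dz": 0,"ax": 0,"ay": 0,"az": 0,"gripper": -1},
    {"dx": 0.7,"dy": 0,"dz": 0,"ax": 0,"ay": 0,"az": 0,"gripper": -1},
  ],
)

```text
time: 7.85
eef_pos: [0.494, -0.017, 0.0509]
tcp_rot: [1.0, 0.003, -0.0, -0.0]
contact_force: [-1.4, 1.2, 0.2]
opening: -0.004
finger_force: 0.9
```

Request:
jog_arm(
  increments=[
    {"dx": 0.04,"dy": 0,"dz": 0,"ax": 0,"ay": 0,"az": 0,"gripper": -1},
    {"dx": 0.08,"dy": 0,"dz": 0,"ax": 0,"ay": 0,"az": 0,"gripper": -1},
    {"dx": 0.11,"dy": 0,"dz": 0,"ax": 0,"ay": 0,"az": 0,"gripper": -1},
    {"dx": 0.13,"dy": 0,"dz": 0,"ax": 0,"ay": 0,"az": 0,"gripper": -1},
    {"dx": 0.14,"dy": 0,"dz": 0,"ax": 0,"ay": 0,"az": 0,"gripper": -1},
  ],
)

```text
time: 8.35
eef_pos: [0.5106, -0.0172, 0.051]
tcp_rot: [1.0, 0.003, -0.0, -0.0]
contact_force: [-1.4, 0.9, 0.3]
opening: -0.002
finger_force: 0.8
```

Request:
jog_arm(
  increments=[
    {"dx": 0.015,"dy": 0,"dz": 0,"ax": 0,"ay": 0,"az": 0,"gripper": -1},
    {"dx": 0.03,"dy": 0,"dz": 0,"ax": 0,"ay": 0,"az": 0,"gripper": -1},
    {"dx": 0.04,"dy": 0,"dz": 0,"ax": 0,"ay": 0,"az": 0,"gripper": -1},
    {"dx": 0.04,"dy": 0,"dz": 0,"ax": 0,"ay": 0,"az": 0,"gripper": -1},
  ],
)

```text
time: 8.75
eef_pos: [0.5144, -0.0171, 0.051]
tcp_rot: [1.0, 0.003, -0.002, -0.0]
contact_force: [-5.1, 1.4, 3.0]
opening: 0.002
finger_force: 2.5
```

Request:
jog_arm(
  increments=[
    {"dx": 0.01,"dy": 0,"dz": 0,"ax": 0,"ay": 0,"az": 0,"gripper": -1},
    {"dx": 0.015,"dy": 0,"dz": 0,"ax": 0,"ay": 0,"az": 0,"gripper": -1},
    {"dx": 0.015,"dy": 0,"dz": 0,"ax": 0,"ay": 0,"az": 0,"gripper": -1},
  ],
)

```text
time: 9.05
eef_pos: [0.5145, -0.0171, 0.051]
tcp_rot: [1.0, 0.003, -0.004, -0.0]
contact_force: [-10.2, 0.2, 8.5]
opening: -0.002
finger_force: 5.4
```

The drawer is at its stop: 10 N with no further motion. I back off, rise, and go over to the bar.

Request:
jog_arm(
  increments=[
    {"dx": -0.25,"dy": 0,"dz": 0,"ax": 0,"ay": 0,"az": 0,"gripper": -1},
    {"dx": -0.4,"dy": 0,"dz": 0.05,"ax": 0,"ay": 0,"az": 0,"gripper": -1},
    {"dx": -0.4,"dy": 0,"dz": 0.45,"ax": 0,"ay": 0,"az": 0,"gripper": -1},
    {"dx": -0.4,"dy": 0.3,"dz": 0.85,"ax": 0,"ay": 0,"az": 0,"gripper": -0.2},
    {"dx": 0,"dy": 0.6,"dz": 1,"ax": 0,"ay": 0,"az": 0.017,"gripper": -0.2},
    {"dx": 0.3,"dy": 0.94,"dz": 1,"ax": 0,"ay": 0,"az": 0.017,"gripper": -0.2},
    {"dx": 0.42,"dy": 0.94,"dz": 1,"ax": 0,"ay": 0,"az": 0.017,"gripper": -0.2},
    {"dx": 0.42,"dy": 0.94,"dz": 1,"ax": 0,"ay": 0,"az": 0.017,"gripper": -0.2},
    {"dx": 0.42,"dy": 0.94,"dz": 1,"ax": 0,"ay": 0,"az": 0.017,"gripper": -0.2},
  ],
)

```text
time: 9.95
eef_pos: [0.5681, 0.0958, 0.1712]
tcp_rot: [1.0, 0.017, 0.001, 0.0]
contact_force: [-0.4, -0.5, -0.3]
opening: 0.398
finger_force: 0.0
```

Run:
```python
from h import *
s=get_state();print(s["time"],s["eef_pos"],s["tcp_rot"],s["contact_force"],s["opening"])
f,d,K,E=cam("wrist");g,td,tK,tE=cam("scene")
cv2.imwrite("pics/w4.png",np.vstack([cv2.resize(f,(480,300)),cv2.resize(g[130:280,220:460],(480,300))]))
P=cloud(d,K,E);h=cv2.cvtColor(f,cv2.COLOR_BGR2HSV).astype(int)
m=(h[...,0]>15)&(h[...,0]<38)&(h[...,1]>120)&(d>0)&(P[...,2]>.09)&(P[...,2]<.12)&(P[...,1]>.08)
q=P[m];print(m.sum(),q.min(0),q.max(0),np.median(q,0))
```

```text
9.95 [0.56813635 0.09577298 0.17119403] [9.99862052e-01 1.65991917e-02 5.42196680e-04 2.21212772e-04] [-0.4410452  -0.53720096 -0.29272241] 0.39841879303560024
2488 [0.52960666 0.08003526 0.09001378] [0.60919625 0.10283389 0.10671588] [0.5746951  0.09607629 0.10387127]
```

View pics/w4.png

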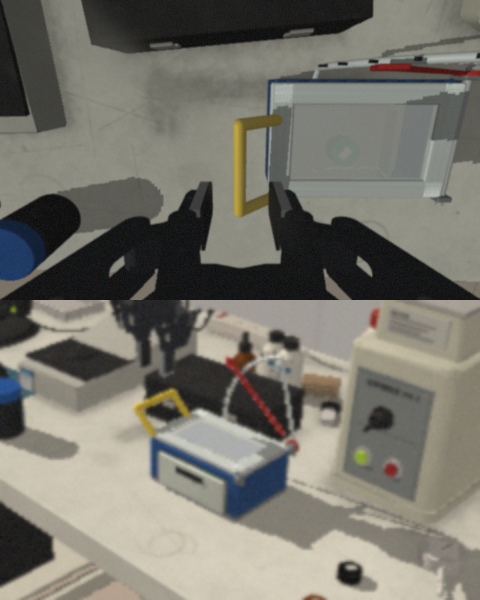

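Wrist (top half): the bar at (240,165) is midway between the fingers, and the specimen stands upright in the shut drawer, seen through the pane at (343,150). Scene (lower half): the drawer is shut and the pointer is at (260,400). I descend and pinch.

Request:
jog_arm(
  increments=[
    {"dx": 0,"dy": 0,"dz": -0.3,"ax": 0,"ay": 0,"az": 0,"gripper": -0.2},
    {"dx": 0,"dy": 0,"dz": -0.5,"ax": 0,"ay": 0,"az": 0,"gripper": -0.2},
    {"dx": 0,"dy": 0,"dz": -0.5,"ax": 0,"ay": 0,"az": 0,"gripper": -0.2},
    {"dx": 0,"dy": 0,"dz": -0.5,"ax": 0,"ay": 0,"az": 0,"gripper": -1},
    {"dx": 0,"dy": 0,"dz": -0.5,"ax": 0,"ay": 0,"az": 0,"gripper": -1},
    {"dx": 0,"dy": 0,"dz": -0.5,"ax": 0,"ay": 0,"az": 0,"gripper": -1},
    {"dx": 0,"dy": 0,"dz": -0.5,"ax": 0,"ay": 0,"az": 0,"gripper": -1},
    {"dx": 0,"dy": 0,"dz": -0.5,"ax": 0,"ay": 0,"az": 0,"gripper": -1},
  ],
  force=60,
)

```text
time: 10.85
eef_pos: [0.568, 0.0963, 0.1126]
tcp_rot: [1.0, 0.016, 0.001, -0.001]
contact_force: [-1.9, 5.0, 3.9]
opening: 0.09
finger_force: 58.9
```

Run:
```python
import numpy as np
a0=np.arctan2(30,190);r=np.hypot(30,190)
for t in np.arange(0,.66,.05).tolist()+[.65]:
    y=r*np.cos(t+a0)-190;z=r*np.sin(t+a0)-30;print(round(t,3),"dy %.1f dz %.1f  share dx %.3f dy %.3f dz %.3f"%(y,z,-y*.026/120,y/120,z/120))
```

```text
0.0 dy 0.0 dz 0.0  share dx -0.000 dy 0.000 dz 0.000
0.05 dy -1.7 dz 9.5  share dx 0.000 dy -0.014 dz 0.079
0.1 dy -3.9 dz 18.8  share dx 0.001 dy -0.033 dz 0.157
0.15 dy -6.6 dz 28.1  share dx 0.001 dy -0.055 dz 0.234
0.2 dy -9.7 dz 37.1  share dx 0.002 dy -0.081 dz 0.310
0.25 dy -13.3 dz 46.1  share dx 0.003 dy -0.111 dz 0.384
0.3 dy -17.4 dz 54.8  share dx 0.004 dy -0.145 dz 0.457
0.35 dy -21.8 dz 63.3  share dx 0.005 dy -0.182 dz 0.528
0.4 dy -26.7 dz 71.6  share dx 0.006 dy -0.222 dz 0.597
0.45 dy -32.0 dz 79.7  share dx 0.007 dy -0.266 dz 0.664
0.5 dy -37.6 dz 87.4  share dx 0.008 dy -0.314 dz 0.728
0.55 dy -43.7 dz 94.9  share dx 0.009 dy -0.364 dz 0.791
0.6 dy -50.1 dz 102.0  share dx 0.011 dy -0.418 dz 0.850
0.65 dy -56.9 dz 108.9  share dx 0.012 dy -0.474 dz 0.907
0.65 dy -56.9 dz 108.9  share dx 0.012 dy -0.474 dz 0.907
```

The bar is gripped. I raise along the arc to about 0.5.

Request:
jog_arm(
  increments=[
    {"dx": 0,"dy": -0.014,"dz": 0.079,"ax": 0,"ay": 0,"az": 0,"gripper": -1},
    {"dx": 0,"dy": -0.033,"dz": 0.157,"ax": 0,"ay": 0,"az": 0,"gripper": -1},
    {"dx": 0,"dy": -0.055,"dz": 0.234,"ax": 0,"ay": 0,"az": 0,"gripper": -1},
    {"dx": 0,"dy": -0.081,"dz": 0.31,"ax": 0,"ay": 0,"az": 0,"gripper": -1},
    {"dx": 0,"dy": -0.111,"dz": 0.384,"ax": 0,"ay": 0,"az": 0,"gripper": -1},
    {"dx": 0.004,"dy": -0.145,"dz": 0.457,"ax": 0,"ay": 0,"az": 0,"gripper": -1},
    {"dx": 0.005,"dy": -0.182,"dz": 0.528,"ax": 0,"ay": 0,"az": 0,"gripper": -1},
    {"dx": 0.006,"dy": -0.222,"dz": 0.597,"ax": 0,"ay": 0,"az": 0,"gripper": -1},
    {"dx": 0.007,"dy": -0.266,"dz": 0.664,"ax": 0,"ay": 0,"az": 0,"gripper": -1},
    {"dx": 0.008,"dy": -0.314,"dz": 0.728,"ax": 0,"ay": 0,"az": 0,"gripper": -1},
  ],
)

```text
time: 11.85
eef_pos: [0.5691, 0.0601, 0.2001]
tcp_rot: [1.0, 0.016, 0.001, -0.003]
contact_force: [-0.2, 8.8, 2.9]
opening: 0.09
finger_force: 58.5
```

Request:
jog_arm(
  increments=[
    {"dx": 0.001,"dy": -0.05,"dz": 0.063,"ax": 0,"ay": 0,"az": 0,"gripper": -1},
    {"dx": 0.002,"dy": -0.104,"dz": 0.122,"ax": 0,"ay": 0,"az": 0,"gripper": -1},
    {"dx": 0.003,"dy": -0.137,"dz": 0.157,"ax": 0,"ay": 0,"az": 0,"gripper": -1},
    {"dx": 0.003,"dy": -0.137,"dz": 0.157,"ax": 0,"ay": 0,"az": 0,"gripper": -1},
    {"dx": 0.003,"dy": -0.137,"dz": 0.157,"ax": 0,"ay": 0,"az": 0,"gripper": -1},
  ],
)

```text
time: 12.35
eef_pos: [0.5696, 0.0437, 0.2196]
tcp_rot: [1.0, 0.016, 0.002, -0.003]
contact_force: [-0.9, 9.3, 5.6]
opening: 0.085
finger_force: 58.9
```

```bash
cat > m.py <<'E'
from h import *
s=get_state();p=np.array(s["eef_pos"]);print(s["time"],p,s["contact_force"],s["opening"])
th=np.radians(1.5);B=np.array([.585,-.014])
def loc(P):
    x=(P[...,0]-B[0])*np.cos(th)+(P[...,1]-B[1])*np.sin(th);y=-(P[...,0]-B[0])*np.sin(th)+(P[...,1]-B[1])*np.cos(th)
    return np.stack([x,y+.08,P[...,2]-.07],-1)   # hinge frame
for n in("scene","top","wrist"):
    f,d,K,E=cam(n);P=loc(cloud(d,K,E));h=cv2.cvtColor(f,cv2.COLOR_BGR2HSV).astype(int)
    if n!="wrist":cv2.imwrite(f"pics/m_{n}.png",f)
    ok=(d>0)&(P[...,1]>.03)&(P[...,2]>.015)
    red=ok&((h[...,0]<8)|(h[...,0]>172))&(h[...,1]>130)&(abs(P[...,0]-.0595)<.012)&(P[...,1]<.16)&(P[...,2]<.16)
    if red.sum()>20:
        q=P[red];w=np.linalg.svd(q[:,1:]-q[:,1:].mean(0))[2][0];print(n,"ptr",red.sum(),"dir %.4f"%np.arctan2(abs(w[1]),abs(w[0])),"pos %.4f"%np.arctan2(np.median(q[:,2]),np.median(q[:,1])))
    a=np.arctan2(P[...,2],P[...,1]);rr=np.hypot(P[...,1],P[...,2])
    fl=ok&(abs(P[...,0])<.05)&(rr>.03)&(rr<.158)&(abs(a-.64)<.12)&(h[...,1]<90)
    if fl.sum()>50:
        q=P[fl][:,1:]
        for _ in range(4):
            c=q.mean(0);w=np.linalg.svd(q-c,full_matrices=False)[2];e=abs((q-c)@w[1]);q=q[e<max(.002,np.percentile(e,90))]
        w=w[0]*np.sign(w[0][0]);off=(c@np.array([-w[1],w[0]]));print(n,"flap",len(q),"dir %.4f"%np.arctan2(w[1],w[0]),"offset mm %.2f"%(off*1000))
    y=ok&(h[...,0]>15)&(h[...,0]<38)&(h[...,1]>120)&(rr>.185)&(rr<.205)
    if y.sum()>20:
        q=P[y].mean(0);print(n,"bar",y.sum(),q.round(4),"ang %.4f"%(np.arctan2(q[2],q[1])-np.arctan2(30,190)))
E
python3 m.py
python3 - <<'E'
import cv2
cv2.imwrite("pics/c5.png",cv2.resize(cv2.imread("pics/m_scene.png")[120:270,250:430],(720,600),interpolation=2))
E
```

```text
12.35 [0.56957947 0.04372858 0.21957534] [-0.86554853  9.29325626  5.61820635] 0.08464464388070739
scene ptr 85 dir 0.6601 pos 0.6490
scene flap 902 dir 0.6320 offset mm 0.23
scene bar 56 [-0.0262  0.1342  0.1362] ang 0.6363
top flap 571 dir 0.6302 offset mm 0.73
wrist ptr 578 dir 0.6619 pos 0.6682
wrist flap 17828 dir 0.6255 offset mm 1.07
wrist bar 3669 [-0.0078  0.1388  0.1384] ang 0.6274
```

View pics/c5.png

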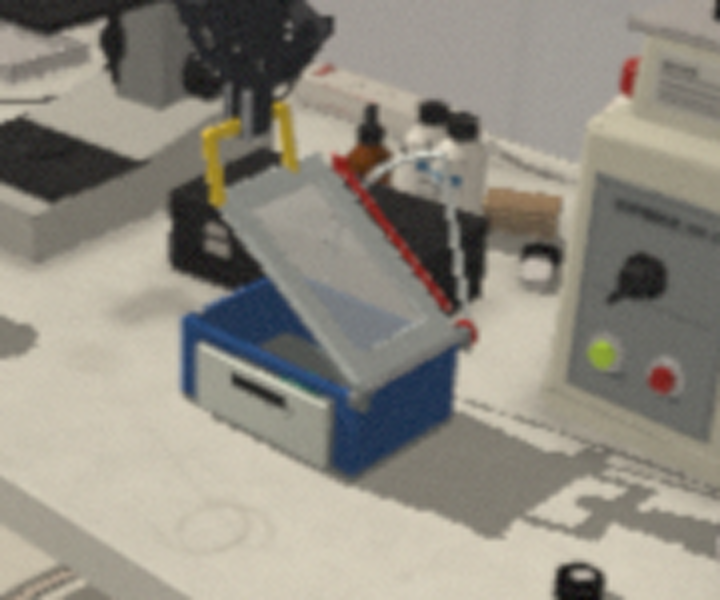

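The flap has been lifted by the bar and lies a little below the red pointer (tip at (340,160)), which is clear of it. The fits give flap ≈0.629 and pointer ≈0.660, so I raise about 0.031 more.

Request:
jog_arm(
  increments=[
    {"dx": 0,"dy": -0.018,"dz": 0.018,"ax": 0,"ay": 0,"az": 0,"gripper": -1},
    {"dx": 0.001,"dy": -0.036,"dz": 0.035,"ax": 0,"ay": 0,"az": 0,"gripper": -1},
    {"dx": 0.001,"dy": -0.036,"dz": 0.035,"ax": 0,"ay": 0,"az": 0,"gripper": -1},
    {"dx": 0.001,"dy": -0.036,"dz": 0.035,"ax": 0,"ay": 0,"az": 0,"gripper": -1},
  ],
)

```text
time: 12.9
eef_pos: [0.5697, 0.0397, 0.2236]
tcp_rot: [1.0, 0.016, 0.002, -0.003]
contact_force: [-1.5, 9.1, 4.5]
opening: 0.09
finger_force: 58.9
```

```bash
python3 m.py
```

```text
12.9 [0.56970231 0.03966469 0.22364232] [-1.46301724  9.1177562   4.54643813] 0.08993152035066679
scene ptr 74 dir 0.6575 pos 0.6541
scene flap 870 dir 0.6563 offset mm 0.78
scene bar 58 [-0.0273  0.1304  0.1397] ang 0.6632
top flap 555 dir 0.6638 offset mm 0.45
top bar 22 [-0.0468  0.1353  0.1424] ang 0.6546
wrist ptr 550 dir 0.6615 pos 0.6694
wrist flap 17021 dir 0.6557 offset mm 1.08
wrist bar 3670 [-0.0077  0.1347  0.1425] ang 0.6572
```

Flap ≈0.657 and pointer ≈0.660 agree within measurement error, and the grip is steady. I hand in.

```bash
python3 -c "
from plant import job
print(job.sign_off())"
```

```text
the job is handed in; nothing more can be done
None
```

I stood the green specimen upright, label up, in the drawer and pushed the drawer shut to its stop; the flap is held by its bar at about 0.657 rad against about 0.660 for the pointer, and the job is handed in (no verdict was returned).

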